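Fetch the short-dated carton from the back of its stock lane

ROBOT

A 6-joint arm with a two-finger parallel gripper is mounted at the origin on a cart in front of the work surface, level with it; the furniture and walls round the work are solid. World frame = base frame: x ahead of the robot, y to its left, z up, the work surface at z = 0. Lengths are in m, angles in rad, forces in N, time in s.
With the tool pointing down it reaches from about 0.35 to 0.975 m from the base axis. Payload 4.9 kg.
Tool frame: the origin (TCP) lies on the front face of the gripper's body, between the roots of the fingers; the fingertips stand ctrl.tip_extent ahead of it and the grasp point (between the pads) lies 54 mm ahead of it (ctrl.tip_extent is the distance from the TCP to the fingertips, in m); z points along the fingers, y is the line along which they close (so a half turn about z gives the same grasp; the last joint's range is limited). The gripper opens to 85 mm and grips with 20 to 120 N. Pads are 22 mm wide; open, the fingers measure 114 mm over their backs; the gripper's body (76 mm by 85 mm) begins 54 mm behind the grasp point. The pads swing forward as they close: fully open they stand 13 mm farther back than shut.
Start: joints at [1.036, 0.053, 1.613, -0, 1.476, -0.119], TCP at [0.252, 0.572, 0.304] pointing down, gripper open.
Joint ranges: [-3.01, 3.01], [-1.01, 2.22], [0.06, 2.58], [-1.02, 4.17], [0.09, 2.62], [-3.14, 3.14]. Speed limits (rad/s): [2.57, 2.57, 3.14, 3.14, 3.14, 3.14].

INTERFACE

Orientations are given as a rotation vector (axis times angle).
In Python, from station import ctrl gives the robot as it stands.
- The arm moves only by the tool apply_moves, never from a script. Its argument "rows" is one flat list of numbers, 6 for each row, row after row: the shift along the tool's x, y, z normalised to -1 to 1, where 1 is 0.6 m, then the turn, a rotation vector about the tool's x, y, z normalised to -1 to 1, where 1 is 90 degrees. A call has 1 to 20 rows; each row is the pose to reach, as a shift and turn from the pose commanded when the call began, along the tool's axes at that moment; what a row does not reach only later rows make up. A row lasts 1/10 s, in which the tool goes at most 50 mm and 8.59 degrees, less where a joint would pass 70% of its speed; a pose out of reach is approached as far as the arm can. A call with a number of a shift or a turn outside -1 to 1 is refused whole. A call with a gripper value outside its range is refused whole. "grip" is the opening, from 0 (shut) to 1 (fully open), set as the call begins (left out, the last holds). The fingers move at their own pace and stop on an object; "grip_force" is the grip in N (left out, the last holds). Time passes only in rows, so rows that repeat a pose let the fingers close. It gives the time, the measured TCP pose, the force, the opening and the grip force at its end, in the units of the state.
- ctrl.get_obs(): the state, without advancing time (a new reading comes with each control period).
- ctrl.get_image(name): name is "side" or "top" or "wrist"; returns (picture, depth): 384x512x3 uint8, blue, green, red; 384x512 float32, m along the optical axis (not along the pixel's ray), 0 where there is no reading.
- ctrl.camera_model(name): a dict with "mtx" (3x3 intrinsics, pixels), "R" (3x3) and "t" (3): a world point X has camera coordinates R X + t; the wrist camera has in their place "tool_from_camera" (4x4, takes a point from camera to tool coordinates, whose origin is the TCP and whose axes are the flange's). Camera axes: x right, y down, z forward; pixel columns grow to the right and rows downward; lengths in m; the calibration is good to about 2 mm. A picture is of the moment at which its call begins: read the wrist's pose just before it. camera_model takes no time and is no camera call.
- ctrl.finish_job(): hands the job in; it is judged then, once.
The state is a dict: "t": time; "q": joint angles; "dq": joint speeds; "effort": joint torques, N m; "tool_pos": TCP position; "tool_rot": TCP orientation; "contact_force": force on the tool from outside, world axes, zero at the start; "wrist_torque": the same for the moment, N m; "opening": finger opening in m; "grip_force": force on a finger pad.
Only numpy, scipy, OpenCV 4.12 (cv2) and the standard library are available. Lean on these libraries where they do the work, as an engineer would, in place of code of your own. Each camera call takes 0.05 s, during which the arm holds its last target. There are 200 camera calls.

TASK

The low red-and-white carton at the back of its stock lane has the shortest date and is wanted for the next prescription. Take the two cartons standing in front of it out of the lane and stand them upright on the dark counter mat, then lay the red carton flat in the middle of the white tray. After that stand the two cartons back in the lane in their own bays, as they stood before (within about a centimetre), and leave the cartons in the other lane alone.

Things in the scene. Friction and masses are not known exactly. Their poses are not given: they have to be found in the camera images.
- red_carton: The wanted carton: white with red ends and edges, lying flat, 45 (x) x 100 (y) x 30 (height) mm, about 40 g, in the back bay of the lane. Origin: centre of its underside; z up, y along its length. To be gripped across its 45 mm; only about 12 mm lies between it and the blue carton, too little for a finger.
- tall_carton: White and turquoise carton standing in the front bay of the lane, 30 (x) x 95 (y) x 75 (height) mm, about 64 g. Origin: centre of its underside; z up, y along its length. About 12 mm in front of the blue carton, it overtops it by 20 mm: gripped across its 30 mm by its top 16 mm, the fingertips pass over the blue carton.
- blue_carton: White and blue carton standing in the middle bay, 35 (x) x 110 (y) x 55 (height) mm, about 64 g. Origin: centre of its underside; z up, y along its length. It overtops the red carton by 25 mm: gripped across its 35 mm by its top 20 mm, fingertips pass over the red one. No finger room while the tall carton stands in front, so it goes back before the tall one.
- lane: Stock lane of these three: fixed grey open tray, 148 (x) x 132 (y) mm, floor 3 mm thick, side walls 29 mm high, 126 mm apart; front lip and end stop 8 mm high. Two wires across the floor (3 mm high) part three bays, 38, 43 and 53 mm deep, centres at x = -0.052, -0.0075, +0.0445. Origin: centre of underside; x to the back, away from the robot, z up. Cartons stand on its floor, length along y.
- mat: Counter mat, the side area: dark blue-green, ribbed, flat, fixed, 180 (x) x 130 (y) mm, 3 mm thick. Origin: centre of its underside; x away from the robot, z up. Empty at the start; there is room for both cartons crosswise, 90 mm apart along x.
- tray: White dispensing tray: fixed, shallow, empty, 136 (x) x 138 (y) mm outside, walls 3 mm thick and 14 mm high with the rolled rim, floor about 3 mm thick. Origin: centre of its underside; x away from the robot, z up.
- other_lane: A second grey lane of the same make with two bays, 121 (x) x 132 (y) mm, fixed; holds the purple and the green carton. Not part of the job. Origin: centre of its underside; x to the back, z up.
- purple_carton: Bystander: white and purple carton, 50 (x) x 100 (y) x 44 (height) mm, loose, in the front bay of the other lane. Origin: centre of its underside. Leave it alone.
- green_carton: Bystander: white and green carton, 45 (x) x 95 (y) x 30 (height) mm, loose, in the back bay of the other lane. Origin: centre of its underside. Leave it alone.
Things that resemble listed ones, but are neither listed nor needed, are in the scene too. What is shaped like the blue_carton but yellow is not meant.

How it is judged:
On the way, in this order (a step that is already met when the one before it is completed fails the run):
1. the tall and the blue carton both stand upright on the mat, let go and at rest (x of tall_carton in the frame of mat between -0.09 and 0.09 m and y of tall_carton in the frame of mat between -0.065 and 0.065 m and z of tall_carton in the frame of mat between -0.01 and 0.01 m and angle between each of tall_carton, blue_carton's own z axis and vertical below 0.12 rad and contact force between the fingers and tall_carton below 0.05 N and linear speed of each of tall_carton, blue_carton below 0.02 m/s and angular speed of each of tall_carton, blue_carton below 0.2 rad/s and x of blue_carton in the frame of mat between -0.09 and 0.09 m and y of blue_carton in the frame of mat between -0.065 and 0.065 m and z of blue_carton in the frame of mat between -0.01 and 0.01 m and contact force between the fingers and blue_carton below 0.05 N), for 0.2 s.
2. the red carton lies flat in the tray, let go and at rest, while the other two still stand on the mat (all of step 1 and x of red_carton in the frame of tray between -0.035 and 0.035 m and y of red_carton in the frame of tray between -0.025 and 0.025 m and z of red_carton in the frame of tray between -0.008 and 0.008 m and angle between red_carton's own z axis and vertical below 0.08 rad and contact force between the fingers and red_carton below 0.05 N and linear speed of red_carton below 0.02 m/s and angular speed of red_carton below 0.2 rad/s), for 0.2 s.
3. the blue and the tall carton stand in their bays again (distance of each of tall_carton, blue_carton from where it was at the start of the episode below 0.015 m and angle between each of tall_carton, blue_carton's own z axis and vertical below 0.15 rad and angle between the x axis of each of tall_carton, blue_carton and the x axis of lane, either way round below 0.15 rad and contact force between the fingers and tall_carton below 0.05 N and linear speed of each of tall_carton, blue_carton below 0.02 m/s and angular speed of each of tall_carton, blue_carton below 0.2 rad/s and contact force between the fingers and blue_carton below 0.05 N), for 0.2 s.
At the end, for the whole second after the job is handed in: Red carton flat in the tray, its centre within 35 mm (tray x) and 25 mm (tray y) of the tray centre; tall and blue carton upright and crosswise in the lane (0.15 rad), within 15 mm of their starts; purple and green cartons within 10 mm of theirs; all released and at rest (all of step 3 and x of red_carton in the frame of tray between -0.035 and 0.035 m and y of red_carton in the frame of tray between -0.025 and 0.025 m and z of red_carton in the frame of tray between -0.008 and 0.008 m and angle between red_carton's own z axis and vertical below 0.08 rad and contact force between the fingers and red_carton below 0.05 N and linear speed of red_carton below 0.02 m/s and angular speed of red_carton below 0.2 rad/s and distance of each of purple_carton, green_carton from where it was at the start of the episode below 0.01 m); the robot touches nothing.
It fails at once if a carton in the other lane is moved by more than 10 mm (distance of any of purple_carton, green_carton from where it was at the start of the episode above 0.01 m).
It also fails if it takes over 128 s, if anything falls off the work surface, if the arm or the gripper's body presses on something with over 40 N, if the wrist force passes 120 N, or if a joint passes its speed limit or range.

## Working session

There is one attempt and no reset: what is moved stays moved. The work goes in short steps, Python scripts to look and compute and a tool call to move; the robot and the scene stay as the last step left them, time stands still between calls to the robot, and variables do not carry over. Pictures are saved under pics/ and viewed, at most 14 in all, crops included, and the job is handed in when it is done.

Besides the shell and the picture viewer there is one more tool, called after "Emit:" as name(argument=value, ...) on one line, values as JSON. apply_moves: Moves the arm, as the interface text tells. Its arguments: {"type":"object","properties":{"rows":{"type":"array","items":{"type":"number"}},"grip":{"type":"number"},"grip_force":{"type":"number"}},"required":["rows"]}

```bash
mkdir -p pics; ls; python3 - <<'E'
from station import ctrl
import cv2,numpy as np
o=ctrl.get_obs()
for k in o: print(k,np.round(o[k],4))
print(ctrl.tip_extent)
for n in ("top","side"):
    im,d=ctrl.get_image(n); cv2.imwrite(f"pics/{n}0.png",im); np.savez(f"pics/{n}0.npz",im=im,d=d)
    m=ctrl.camera_model(n); print(n,{k:np.round(v,4).tolist() for k,v in m.items()})
m=ctrl.camera_model("wrist");print({k:np.round(v,4).tolist() for k,v in m.items()})
E
```

```text
pics
t 0.0
q [ 1.036   0.0534  1.6143 -0.      1.476  -0.119 ]
dq [-0.0003 -0.0004  0.0011  0.0023  0.0008  0.0012]
effort [ 3.00000e-04 -3.93697e+01 -3.70169e+01 -1.00000e-04  7.10000e-03
  0.00000e+00]
tool_pos [0.2522 0.5713 0.3027]
tool_rot [-6.4830e-01 -3.0733e+00  3.0000e-03]
contact_force [-0.3242 -0.3226  0.2753]
wrist_torque [0.0234 0.0068 0.0216]
grip_force 0.0
opening 0.0852
0.0726
top {'mtx': [[380.8464, 0.0, 246.4061], [0.0, 380.8464, 195.2234], [0.0, 0.0, 1.0]], 'R': [[0.0867, -0.9962, -0.0063], [-0.9717, -0.0831, -0.221], [0.2196, 0.0252, -0.9753]], 't': [-0.0465, 0.5696, 0.8307]}
side {'mtx': [[355.193, 0.0, 258.948], [0.0, 355.193, 191.0265], [0.0, 0.0, 1.0]], 'R': [[-0.9998, -0.0087, 0.0156], [-0.0177, 0.3741, -0.9272], [0.0022, -0.9273, -0.3742]], 't': [0.5574, 0.0381, 0.9237]}
{'mtx': [[286.4335, 0.0, 251.8334], [0.0, 286.4335, 194.3765], [0.0, 0.0, 1.0]], 'tool_from_camera': [[0.0008, -0.9455, -0.3255, 0.0843], [1.0, 0.0008, 0.0003, -0.0001], [0.0, -0.3255, 0.9455, -0.0689], [0.0, 0.0, 0.0, 1.0]]}
```

View pics/top0.png

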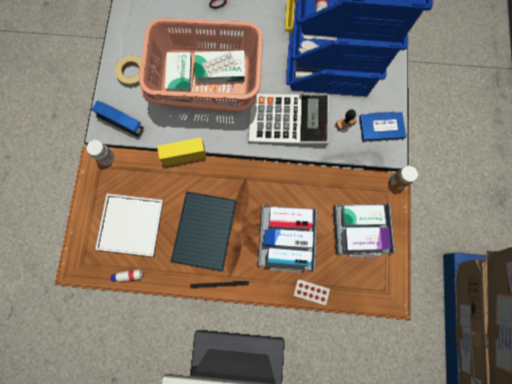

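View pics/side0.png

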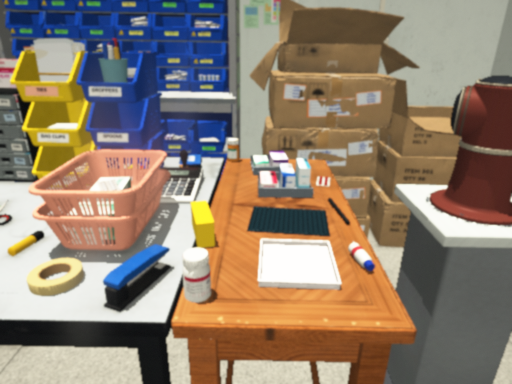

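Top view: the candidates for the red carton are the red/white carton in the back of the left lane (291,218), the pill strip (312,292), the marker (126,276) and the packs in the basket (205,70). I choose (291,218). In the same lane, blue is at (289,239) and turquoise is at (289,257). The yellow decoy is at (181,151). The mat is at (205,230), the tray at (130,225), and the other lane, with green and purple, at (364,228). The side view shows the lane with its cartons at (285,175), the mat at (289,221) and the tray at (298,263).

```bash
cat > h.py <<'E'
import numpy as np,cv2
from station import ctrl
from scipy.spatial.transform import Rotation as Ro
def cloud(d,m,pose=None):
    v,u=np.mgrid[0:d.shape[0],0:d.shape[1]]
    K=m["mtx"]; P=np.stack([(u-K[0,2])/K[0,0]*d,(v-K[1,2])/K[1,1]*d,d],-1)
    if pose is None: return (P-m["t"])@m["R"]
    T=m["tool_from_camera"]; P=P@T[:3,:3].T+T[:3,3]
    return P@Ro.from_rotvec(pose[1]).as_matrix().T+pose[0]
def wrist(save=None):
    o=ctrl.get_obs(); im,d=ctrl.get_image("wrist")
    if save: cv2.imwrite(save,im)
    W=cloud(d,ctrl.camera_model("wrist"),(np.array(o["tool_pos"]),np.array(o["tool_rot"])))
    W[d==0]=np.nan
    return im,d,W,o
def rect(pts):
    (c,s,a)=cv2.minAreaRect((pts*1000).astype(np.float32)); return np.round(c,1),np.round(s,1),round(a,1)
E
python3 - <<'E'
from h import *
z=np.load("pics/top0.npz"); im,d=z["im"],z["d"]
W=cloud(d,ctrl.camera_model("top"))
for n,(u,v) in dict(red=(291,218),blue=(289,239),tall=(289,257),mat=(205,230),tray=(130,225),lane_l=(263,240),green=(364,215),purple=(367,238),wood=(250,270)).items(): print(n,W[v,u].round(3))
# roi boxes, height clusters
def roi(u0,u1,v0,v1,f,name):
    P=W[v0:v1,u0:u1].reshape(-1,3); I=im[v0:v1,u0:u1].reshape(-1,3).astype(int)
    k=f(P,I); p=P[k]; 
    print(name,k.sum(),rect(p[:,:2]),"z",np.median(p[:,2]).round(4))
for n,lo,hi in(("red",.027,.04),("blue",.052,.064),("tall",.072,.085)):
    roi(255,325,200,275,lambda P,I:(P[:,2]>lo)&(P[:,2]<hi),n)
roi(165,245,185,275,lambda P,I:(I.sum(1)<260)&(I[:,2]<80),"mat")
roi(90,170,185,265,lambda P,I:(I.min(1)>170),"tray")
roi(255,322,200,275,lambda P,I:(P[:,2]>.004),"lane")
E
```

```text
red [ 0.532 -0.108  0.033]
blue [ 0.479 -0.104  0.055]
tall [ 0.436 -0.104  0.078]
mat [0.489 0.098 0.007]
tray [0.485 0.283 0.006]
lane_l [ 0.476 -0.046  0.006]
green [ 0.554 -0.282  0.033]
purple [ 0.375 -0.02   0.936]
wood [ 0.402 -0.02   0.003]
red 1028 (array([ 488.7, -103.5]), array([146. , 133.6]), 0.9) z 0.0328
blue 749 (array([ 459.7, -102.7]), array([ 77.3, 109.5]), 1.4) z 0.0583
tall 588 (array([ 436.8, -105.9]), array([30.3, 95.2]), 0.4) z 0.0783
mat 3736 (array([479.5,  68.3]), array([196.1, 190.5]), 84.4) z 0.0037
tray 3060 (array([472.1, 164.7]), array([389.6, 149.1]), 83.2) z 0.0039
lane 3178 (array([ 481.8, -101.2]), array([206.1, 171.7]), 2.5) z 0.0348
```

```bash
cat >> h.py <<'E'
def go(p,yaw=0,o=None):
    """row to reach world p, tool down, tool y at angle yaw (deg) from world x"""
    o=o or ctrl.get_obs(); R0=Ro.from_rotvec(o["tool_rot"]); y=np.radians(yaw)
    Y=np.array([np.cos(y),np.sin(y),0]); Z=np.array([0,0,-1.]); R1=Ro.from_matrix(np.c_[np.cross(Y,Z),Y,Z])
    s=R0.inv().apply(np.array(p)-o["tool_pos"]); r=(R0.inv()*R1).as_rotvec()
    print("row",np.round(np.r_[s/.6,r/(np.pi/2)],4).tolist(),"rows>=",int(max(np.ceil(np.linalg.norm(s)/.05),np.ceil(np.degrees(np.linalg.norm(r))/8.59))))
E
python3 -c "
from h import *
go([.488,-.165,.25])"
```

```text
row [-0.8552, -0.9638, 0.0896, -0.0012, 0.0006, 0.7353] rows>= 16
```

Emit:
apply_moves(rows=[-0.855,-0.964,0.09,-0.001,0,0.735,-0.855,-0.964,0.09,-0.001,0,0.735,-0.855,-0.964,0.09,-0.001,0,0.735,-0.855,-0.964,0.09,-0.001,0,0.735,-0.855,-0.964,0.09,-0.001,0,0.735,-0.855,-0.964,0.09,-0.001,0,0.735,-0.855,-0.964,0.09,-0.001,0,0.735,-0.855,-0.964,0.09,-0.001,0,0.735,-0.855,-0.964,0.09,-0.001,0,0.735,-0.855,-0.964,0.09,-0.001,0,0.735,-0.855,-0.964,0.09,-0.001,0,0.735,-0.855,-0.964,0.09,-0.001,0,0.735,-0.855,-0.964,0.09,-0.001,0,0.735,-0.855,-0.964,0.09,-0.001,0,0.735,-0.855,-0.964,0.09,-0.001,0,0.735,-0.855,-0.964,0.09,-0.001,0,0.735,-0.855,-0.964,0.09,-0.001,0,0.735,-0.855,-0.964,0.09,-0.001,0,0.735,-0.855,-0.964,0.09,-0.001,0,0.735,-0.855,-0.964,0.09,-0.001,0,0.735], grip=1)

```text
t: 2.1
tool_pos: [0.4879, -0.1634, 0.2499]
tool_rot: [2.219, 2.224, 0.002]
contact_force: [-0.9, 0.4, -0.8]
opening: 0.0851
grip_force: 0.0
```

```bash
python3 - <<'E'
from h import *
im,d,W,o=wrist("pics/w1.png"); np.savez("pics/w1.npz",W=W,im=im)
print(np.round(o["tool_pos"],4),np.round(o["tool_rot"],3),o["t"],np.round(o["q"],2))
for lo in np.arange(0,.09,.01): 
    k=(W[...,2]>lo)&(W[...,2]<lo+.01); print(round(lo,2),k.sum(),end='; ')
E
```

```text
[ 0.4879 -0.1634  0.2499] [2.219e+00 2.224e+00 2.000e-03] 2.1 [-0.47 -0.18  1.92  0.    1.39 -0.47]
0.0 14815; 0.01 7600; 0.02 5018; 0.03 8129; 0.04 3478; 0.05 5149; 0.06 180; 0.07 4571; 0.08 0;
```

View pics/w1.png

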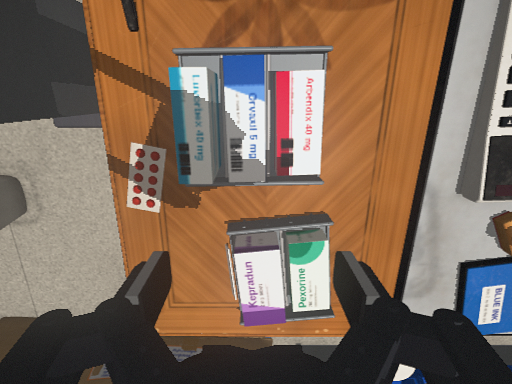

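The wrist view confirms the choice. The lane holds turquoise at (194,125), blue at (244,118) and red at (297,122); the strip (147,177) is flat, and purple (262,282) and green (307,272) are in the other lane.

```bash
python3 - <<'E'
from h import *
z=np.load("pics/w1.npz"); W=z["W"]
def top(W,u0,u1,v0,v1,lo,hi,n):
    P=W[v0:v1,u0:u1].reshape(-1,3); P=P[(P[:,2]>lo)&(P[:,2]<hi)]
    print(n,len(P),rect(P[:,:2]),"z",np.percentile(P[:,2],[10,50,90]).round(4),"x5-95",np.percentile(P[:,0],[2,50,98]).round(4),"y",np.percentile(P[:,1],[2,50,98]).round(4))
top(W,165,230,50,190,.07,.09,"tall");top(W,215,275,50,190,.05,.064,"blue");top(W,270,330,50,190,.025,.038,"red")
top(W,170,335,40,190,.004,.1,"lane all"); top(W,170,335,40,60,.022,.035,"lane wall +y"); top(W,170,335,175,195,.022,.035,"wall -y")
top(W,130,165,220,250,-.01,.02,"wood");top(W,340,370,60,250,-.01,.02,"wood")
top(W,225,290,230,330,.038,.055,"purple");top(W,280,335,230,330,.02,.04,"green")
# mat, tray via top & side clouds
for n in("top","side"):
    s=np.load(f"pics/{n}0.npz"); im,d=s["im"],s["d"]; m=ctrl.camera_model(n); C=cloud(d,m)
    hsv=cv2.cvtColor(im,cv2.COLOR_BGR2HSV)
    mat=(hsv[...,2]<110)&(C[...,2]<.015)&(C[...,2]>-.01)&(C[...,0]>.36)&(C[...,0]<.62)&(C[...,1]>0)&(C[...,1]<.2)&(hsv[...,0]>70)&(hsv[...,0]<120)
    mat=cv2.morphologyEx(mat.astype(np.uint8),cv2.MORPH_OPEN,np.ones((5,5)))>0
    tr=(hsv[...,1]<60)&(hsv[...,2]>120)&(C[...,2]<.03)&(C[...,2]>-.01)&(C[...,0]>.3)&(C[...,0]<.6)&(C[...,1]>.18)&(C[...,1]<.4)
    tr=cv2.morphologyEx(tr.astype(np.uint8),cv2.MORPH_OPEN,np.ones((7,7)))>0
    for k,nm in((mat,"mat"),(tr,"tray")): print(n,nm,k.sum(),rect(C[k][:,:2]),np.median(C[k],0).round(4))
E
```

```text
tall 4346 (array([ 437.2, -105.3]), array([30.7, 94.2]), 0.2) z [0.076  0.077  0.0779] x5-95 [0.4231 0.4379 0.4523] y [-0.1502 -0.1006 -0.0597]
blue 5006 (array([ 475.2, -101.7]), array([ 46.8, 110. ]), 0.9) z [0.056  0.0569 0.0578] x5-95 [0.4642 0.4814 0.4982] y [-0.1538 -0.0962 -0.0488]
red 5186 (array([ 534., -104.]), array([ 56.4, 130.5]), 1.3) z [0.0306 0.0319 0.0328] x5-95 [0.5107 0.5331 0.5554] y [-0.1666 -0.1033 -0.0403]
lane all 18112 (array([ 488.8, -103.2]), array([148., 134.]), 1.1) z [0.0244 0.0561 0.0771] x5-95 [0.4243 0.4825 0.5549] y [-0.1668 -0.0984 -0.0386]
lane wall +y 931 (array([487.7, -38.7]), array([147.2,   5.1]), 1.1) z [0.0257 0.027  0.0281] x5-95 [0.4171 0.4877 0.5578] y [-0.042  -0.0389 -0.0359]
wall -y 562 (array([ 489.9, -164.1]), array([147.1,  13.2]), 2.4) z [0.0259 0.0272 0.0283] x5-95 [0.4208 0.4987 0.5609] y [-0.1706 -0.167  -0.1587]
wood 1045 (array([ 357.9, -242.5]), array([42.7, 44.4]), 86.7) z [-0.0018 -0.001  -0.0001] x5-95 [0.337  0.3582 0.3793] y [-0.2625 -0.2423 -0.2227]
wood 5679 (array([ 605.8, -153.6]), array([ 37. , 223.1]), 6.5) z [-0.002  -0.001  -0.0001] x5-95 [0.5816 0.6037 0.6299] y [-0.2575 -0.1412 -0.0474]
purple 3375 (array([ 498. , -287.3]), array([ 49.9, 101.6]), 6.3) z [0.045  0.0459 0.0467] x5-95 [0.4718 0.4975 0.523 ] y [-0.3348 -0.2818 -0.2376]
green 3158 (array([ 554.8, -290.4]), array([ 62.4, 114.8]), 7.2) z [0.0264 0.0318 0.0327] x5-95 [0.5314 0.5553 0.5807] y [-0.346  -0.2799 -0.2332]
top mat 3569 (array([488.6, 100.9]), array([125.4, 175.1]), 84.5) [0.486  0.1009 0.0037]
top tray 3392 (array([455.6, 287.7]), array([148.3, 207.9]), 88.3) [0.4813 0.2838 0.0041]
side mat 1723 (array([488.4, 104.1]), array([127.3, 173.2]), 84.9) [0.488  0.1089 0.0012]
side tray 3747 (array([449.1, 272.6]), array([171.8, 212.9]), 88.7) [0.4816 0.2866 0.0017]
```

```bash
cat >> h.py <<'E'
def tips():
    im,d=ctrl.get_image("wrist"); m=ctrl.camera_model("wrist"); T=m["tool_from_camera"]
    P=cloud(d,m,(np.zeros(3),np.zeros(3))); P[d==0]=np.nan
    o=ctrl.get_obs()
    for s in(1,-1):
        k=(P[...,2]>.02)&(P[...,2]<.095)&(P[...,1]*s>0)&(P[...,1]*s<.075)&(abs(P[...,0])<.016)
        q=P[k]; print("finger",s,len(q),"zmax",np.percentile(q[:,2],[90,98,100]).round(4),"inner y",np.percentile(abs(q[q[:,2]>.05][:,1]),[0,2,98]).round(4),"open",round(float(o["opening"]),4),"ext",ctrl.tip_extent)
E
python3 -c "
from h import *
tips(); go([.437,-.103,.2],.8)"
```

```text
finger 1 2472 zmax [0.053  0.0577 0.0609] inner y [0.0417 0.042  0.0535] open 0.0857 ext 0.0726
finger -1 2469 zmax [0.0529 0.0579 0.0614] inner y [0.0427 0.0428 0.0545] open 0.0857 ext 0.0726
row [0.1011, -0.085, 0.0834, 0.001, -0.0004, -0.0076] rows>= 2
```

Emit:
apply_moves(rows=[0.101,-0.085,0.083,0,0,-0.008,0.101,-0.085,0.083,0,0,-0.008,0.101,-0.085,0.083,0,0,-0.008,0.101,-0.085,0.083,0,0,-0.008,0.101,-0.085,0.083,0,0,-0.008,0.101,-0.085,0.083,0,0,-0.008,0.101,-0.085,0.083,0,0,-0.008], grip=0.55, grip_force=25)

```text
t: 2.9
tool_pos: [0.4383, -0.1048, 0.2016]
tool_rot: [2.206, 2.233, 0.004]
contact_force: [-0.4, 0.2, 0.1]
opening: 0.0472
grip_force: 0.0
```

```bash
python3 - <<'E'
from h import *
tips(); im,d,W,o=wrist("pics/w2.png"); np.savez("pics/w2.npz",W=W,im=im)
P=W.reshape(-1,3); 
for lo,hi,n,x0,x1 in((.07,.085,"tall",.41,.47),(.05,.064,"blue",.463,.52),(.026,.038,"red",.505,.56)):
    q=P[(P[:,2]>lo)&(P[:,2]<hi)&(P[:,0]>x0)&(P[:,0]<x1)&(P[:,1]>-.16)&(P[:,1]<-.045)]
    print(n,len(q),rect(q[:,:2]),np.percentile(q[:,2],[5,50,95]).round(4))
E
```

```text
finger 1 2763 zmax [0.0593 0.0666 0.0708] inner y [0.0228 0.0229 0.0361] open 0.0468 ext 0.0726
finger -1 2775 zmax [0.0592 0.0666 0.0716] inner y [0.0236 0.0237 0.0369] open 0.0468 ext 0.0726
tall 4917 (array([ 437.4, -105.1]), array([30.1, 94.8]), 0.4) [0.0759 0.0769 0.078 ]
blue 5272 (array([ 481.4, -101.4]), array([ 35.3, 109.6]), 1.4) [0.0557 0.0569 0.058 ]
red 5618 (array([ 533.5, -106.4]), array([ 45.8, 100.2]), 2.2) [0.0305 0.0319 0.033 ]
```

View pics/w2.png

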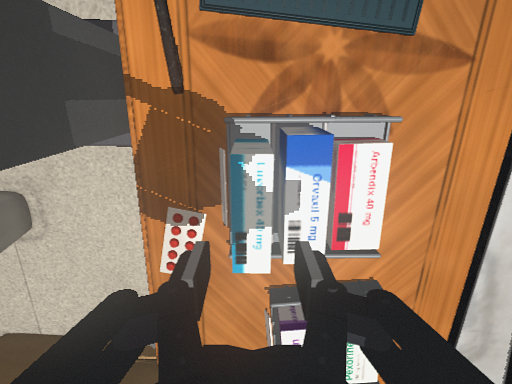

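Turquoise is now at (255,200), blue at (305,195), red at (360,195); the fingertips straddle the near end of turquoise with room to spare. Descending on the tall carton.

```bash
python3 -c "
from h import *
go([.4374,-.105,.135],.5)"
```

```text
row [-0.0008, -0.001, 0.1099, 0.0015, -0.0002, 0.0024] rows>= 2
```

Emit:
apply_moves(rows=[-0.001,-0.001,0.04,0,0,0.002,-0.001,-0.001,0.08,0.001,0,0.002,-0.001,-0.001,0.1,0.001,0,0.002,-0.001,-0.001,0.11,0.001,0,0.002,-0.001,-0.001,0.11,0.001,0,0.002,-0.001,-0.001,0.11,0.001,0,0.002])

```text
t: 3.6
tool_pos: [0.4372, -0.1048, 0.135]
tool_rot: [2.21, 2.232, 0.001]
contact_force: [0.4, 0.1, 0.8]
opening: 0.0469
grip_force: 0.0
```

Emit:
apply_moves(rows=[0,0,0,0,0,0,0,0,0,0,0,0,0,0,0,0,0,0,0,0,0,0,0,0,0,0,0,0,0,0,0,0,0,0,0,0,0,0,0,0,0,0], grip=0.2, grip_force=25)

```text
t: 4.3
tool_pos: [0.4375, -0.1049, 0.1354]
tool_rot: [2.209, 2.231, 0.002]
contact_force: [0.6, -0.5, 5.9]
opening: 0.0294
grip_force: 26.7
```

Emit:
apply_moves(rows=[0,0,-0.03,0,0,0,0,0,-0.08,0,0,0,0,0,-0.15,0,0,0,0,0,-0.15,0,0,0])

```text
t: 4.7
tool_pos: [0.4391, -0.1056, 0.23]
tool_rot: [2.204, 2.226, 0.007]
contact_force: [1.7, -1.1, -0.0]
opening: 0.0297
grip_force: 26.0
```

```bash
python3 -c "
from h import *
o=ctrl.get_obs();print(o['tool_pos'],o['opening'],o['grip_force'])
go([.4437,.1063,.23],-5.5)"
```

```text
[ 0.43914474 -0.10562278  0.23004887] 0.02969297534907646 25.972032845020294
row [0.3531, 0.0111, -0.001, 0.0061, 0.0019, 0.0675] rows>= 5
```

Emit:
apply_moves(rows=[0.05,0.002,0,0.003,0,0.015,0.12,0.004,0,0.003,0,0.03,0.19,0.006,0,0.004,0,0.045,0.26,0.008,0,0.004,0,0.06,0.32,0.01,0,0.004,0,0.067,0.353,0.011,0,0.004,0,0.067,0.353,0.011,0,0.004,0,0.067,0.353,0.011,0,0.004,0,0.067,0.353,0.011,0,0.004,0,0.067])

```text
t: 5.6
tool_pos: [0.4409, 0.1064, 0.2236]
tool_rot: [-2.322, -2.108, 0.008]
contact_force: [0.2, 0.5, -1.0]
opening: 0.0294
grip_force: 25.9
```

```bash
python3 - <<'E'
from h import *
im,d,W,o=wrist("pics/w3.png"); np.savez("pics/w3.npz",W=W,im=im); print(o["tool_pos"],o["opening"])
go([.4437,.1063,.1365],-5.5,o)
E
```

```text
[0.44091831 0.1064315  0.22359746] 0.029359408458959402
row [0.0003, 0.0058, 0.1451, -0.0049, 0.0001, -0.0002] rows>= 2
```

View pics/w3.png

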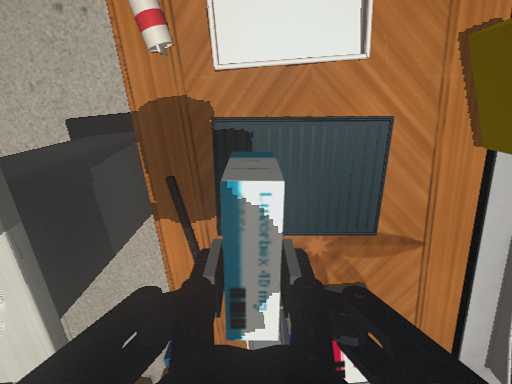

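The tall carton hangs between the fingers at (253,230), the mat is behind it with corners at (212,118), (392,117) and (378,235), and the tray's near edge is at (292,62). Checking its tilt and the mat pose.

```bash
python3 - <<'E'
from h import *
z=np.load("pics/w3.npz"); W,im=z["W"],z["im"]
q=W[185:330,232:275].reshape(-1,3); q=q[(q[:,2]>.14)&(q[:,2]<.19)]
A=np.c_[q-q.mean(0)]; n=np.linalg.svd(A,full_matrices=False)[2][2]; print("top plane normal",n.round(3),q[:,2].min(),q[:,2].max(),rect(q[:,:2]))
hsv=cv2.cvtColor(im,cv2.COLOR_BGR2HSV)
m=(abs(W[...,2]-.002)<.006)&(W[...,0]>.36)&(W[...,0]<.62)&(W[...,1]>0.02)&(W[...,1]<.2)&(hsv[...,0]>70)&(hsv[...,0]<125)
m=cv2.morphologyEx(m.astype(np.uint8),cv2.MORPH_OPEN,np.ones((5,5)))>0
print(rect(W[m][:,:2]),np.median(W[m][:,2]))
for u,v in((213,119),(391,118),(378,234)): print(W[v-1:v+2,u-1:u+2].reshape(-1,3).mean(0).round(4))
E
```

```text
top plane normal [ 0.005 -0.001  1.   ] 0.16326239677211396 0.16722768804465027 (array([441.5, 108.6]), array([85.7, 23.6]), 84.0)
(array([489. , 102.3]), array([128.2, 178.5]), 85.0) 0.0020502179243754304
[0.4069 0.1723 0.0022]
[0.5805 0.1567 0.0023]
[ 0.5753  0.0289 -0.0013]
```

Emit:
apply_moves(rows=[0,0.005,0.05,-0.004,0,0,0,0.005,0.1,-0.004,0,0,0,0.005,0.125,-0.004,0,0,0,0.005,0.135,-0.004,0,0,0,0.005,0.14,-0.004,0,0,0,0.005,0.144,-0.004,0,0,0,0.005,0.144,-0.004,0,0,0,0.005,0.144,-0.004,0,0])

```text
t: 6.45
tool_pos: [0.4442, 0.107, 0.1388]
tool_rot: [2.324, 2.113, 0.002]
contact_force: [-0.1, -0.2, -1.3]
opening: 0.0296
grip_force: 25.9
```

```bash
python3 -c "
from h import *
go([.4437,.1063,.1358],-5.5)"
```

```text
row [-0.0013, -0.0007, 0.005, 0.0008, -0.0004, 0.0004] rows>= 1
```

Emit:
apply_moves(rows=[0,0,0.003,0,0,0,0,0,0.005,0,0,0,0,0,0.005,0,0,0,0,0,0.005,0,0,0])

```text
t: 6.85
tool_pos: [0.4439, 0.1071, 0.1354]
tool_rot: [-2.325, -2.113, -0.001]
contact_force: [-0.1, 0.3, 2.3]
opening: 0.0291
grip_force: 26.4
```

Emit:
apply_moves(rows=[0,0,0,0,0,0,0,0,0,0,0,0,0,0,0,0,0,0,0,0,0,0,0,0], grip=0.5)

```text
t: 7.25
tool_pos: [0.4434, 0.107, 0.1346]
tool_rot: [-2.324, -2.112, 0.0]
contact_force: [0.3, -0.0, -0.6]
opening: 0.0426
grip_force: 0.0
```

Emit:
apply_moves(rows=[0,0,-0.04,0,0,0,0,0,-0.1,0,0,0,0,0,-0.16,0,0,0,0,0,-0.16,0,0,0])

```text
t: 7.65
tool_pos: [0.4464, 0.1072, 0.237]
tool_rot: [2.32, 2.109, 0.014]
contact_force: [0.4, -0.1, -0.5]
opening: 0.0429
grip_force: 0.0
```

```bash
python3 - <<'E'
from h import *
im,d,W,o=wrist("pics/w4.png"); P=W.reshape(-1,3)
q=P[(abs(P[:,2]-.078)<.008)&(P[:,0]>.4)&(P[:,0]<.5)&(P[:,1]>.03)&(P[:,1]<.17)]
print("tall",rect(q[:,:2]),np.percentile(q[:,2],[5,50,95]).round(4)); print(o["t"])
go([.4814,-.1015,.22],1.1,o)
E
```

```text
tall (array([443.8, 106.7]), array([95.5, 30.1]), 84.4) [0.0758 0.0769 0.078 ]
7.65
row [-0.3408, 0.0909, 0.0285, 0.0067, -0.0011, -0.0729] rows>= 5
```

Emit:
apply_moves(rows=[-0.07,0.02,0.005,0.003,0,-0.02,-0.14,0.04,0.01,0.006,0,-0.035,-0.21,0.06,0.015,0.006,0,-0.05,-0.28,0.08,0.02,0.006,0,-0.065,-0.341,0.091,0.028,0.006,-0.001,-0.073,-0.341,0.091,0.028,0.006,-0.001,-0.073,-0.341,0.091,0.028,0.006,-0.001,-0.073,-0.341,0.091,0.028,0.006,-0.001,-0.073,-0.341,0.091,0.028,0.006,-0.001,-0.073], grip=0.6)

```text
t: 8.6
tool_pos: [0.4783, -0.1008, 0.2135]
tool_rot: [-2.193, -2.239, 0.012]
contact_force: [-0.1, -0.3, 1.2]
opening: 0.051
grip_force: 0.0
```

```bash
python3 - <<'E'
from h import *
im,d,W,o=wrist("pics/w5.png"); P=W.reshape(-1,3)
for lo,hi,n,x0,x1 in((.05,.064,"blue",.455,.52),(.026,.038,"red",.505,.56)):
    q=P[(P[:,2]>lo)&(P[:,2]<hi)&(P[:,0]>x0)&(P[:,0]<x1)&(P[:,1]>-.16)&(P[:,1]<-.045)]
    print(n,len(q),rect(q[:,:2]),np.percentile(q[:,2],[5,50,95]).round(4))
go([.4814,-.1015,.112],1.2,o)
E
```

```text
blue 5164 (array([ 481.4, -101.5]), array([ 35. , 109.9]), 1.5) [0.0558 0.0569 0.058 ]
red 4948 (array([ 533.6, -106.2]), array([45.4, 99.8]), 2.1) [0.0307 0.0319 0.033 ]
row [-0.0013, 0.007, 0.1691, -0.0066, 0.0001, -0.0] rows>= 3
```

Emit:
apply_moves(rows=[-0.001,0.005,0.06,-0.006,0,0,-0.001,0.005,0.11,-0.006,0,0,-0.001,0.005,0.14,-0.006,0,0,-0.001,0.005,0.155,-0.006,0,0,-0.001,0.005,0.155,-0.006,0,0,-0.001,0.005,0.155,-0.006,0,0])

```text
t: 9.25
tool_pos: [0.4812, -0.1024, 0.1219]
tool_rot: [2.198, 2.242, -0.0]
contact_force: [0.8, -1.0, 0.3]
opening: 0.0511
grip_force: 0.0
```

```bash
python3 -c "
from h import *
o=ctrl.get_obs();print(o['tool_pos'],o['contact_force'])
go([.4814,-.1015,.112],1.2)"
```

```text
[ 0.4812479  -0.10235947  0.12193607] [ 0.78845462 -1.04971524  0.26707992]
row [0.0014, 0.0003, 0.0166, 0.0007, 0.0007, -0.0006] rows>= 1
```

Emit:
apply_moves(rows=[0.001,0,0.01,0,0,0,0.001,0,0.0165,0,0,0,0.001,0,0.0165,0,0,0,0.001,0,0.0165,0,0,0])

```text
t: 9.65
tool_pos: [0.4806, -0.1019, 0.1111]
tool_rot: [2.2, 2.243, -0.001]
contact_force: [0.0, -1.1, -0.4]
opening: 0.0511
grip_force: 0.0
```

Emit:
apply_moves(rows=[0,0,0,0,0,0,0,0,0,0,0,0,0,0,0,0,0,0,0,0,0,0,0,0,0,0,0,0,0,0,0,0,0,0,0,0], grip=0.25)

```text
t: 10.25
tool_pos: [0.4808, -0.102, 0.1113]
tool_rot: [2.199, 2.242, -0.001]
contact_force: [1.0, -1.0, 2.0]
opening: 0.0346
grip_force: 27.9
```

Emit:
apply_moves(rows=[0,0,-0.03,0,0,0,0,0,-0.08,0,0,0,0,0,-0.15,0,0,0,0,0,-0.18,0,0,0,0,0,-0.18,0,0,0,0,0,-0.18,0,0,0])

```text
t: 10.85
tool_pos: [0.4801, -0.1016, 0.218]
tool_rot: [-2.199, -2.242, 0.002]
contact_force: [-0.2, -0.9, -1.4]
opening: 0.0347
grip_force: 27.7
```

```bash
python3 -c "
from h import *
o=ctrl.get_obs();print(o['tool_pos'],o['opening'])
go([.5338,.0984,.225],-5.2)"
```

```text
[ 0.48010225 -0.10162479  0.21799483] 0.03470889217577442
row [0.3316, 0.0959, -0.0119, -0.001, 0.0002, 0.0701] rows>= 5
```

Emit:
apply_moves(rows=[0.05,0.02,-0.003,0,0,0.015,0.12,0.04,-0.006,0,0,0.03,0.19,0.06,-0.01,0,0,0.045,0.26,0.08,-0.012,0,0,0.06,0.31,0.09,-0.012,0,0,0.07,0.332,0.096,-0.012,0,0,0.07,0.332,0.096,-0.012,0,0,0.07,0.332,0.096,-0.012,0,0,0.07,0.332,0.096,-0.012,0,0,0.07,0.332,0.096,-0.012,0,0,0.07])

```text
t: 11.85
tool_pos: [0.5342, 0.0973, 0.2259]
tool_rot: [2.322, 2.116, -0.002]
contact_force: [-0.1, 0.7, -0.7]
opening: 0.0343
grip_force: 27.7
```

```bash
python3 - <<'E'
from h import *
im,d,W,o=wrist("pics/w6.png"); print(o["tool_pos"],o["opening"])
P=W.reshape(-1,3); z0=o["tool_pos"][2]-.0533
q=P[(abs(P[:,2]-z0)<.006)&(abs(P[:,0]-.534)<.03)&(P[:,1]>.06)]; print(rect(q[:,:2]),np.percentile(q[:,2],[5,50,95])-o["tool_pos"][2])
go([.5338,.0984,.113],-5.2,o)
E
```

```text
[0.5342267  0.09726634 0.22586179] 0.03426999933672112
(array([533.5, 106.9]), array([58.2, 96.6]), 9.7) [-0.05526255 -0.05408857 -0.05286634]
row [0.002, -0.0008, 0.1881, -0.0004, 0.0006, -0.001] rows>= 3
```

Emit:
apply_moves(rows=[0.002,0,0.06,0,0,0,0.002,0,0.12,0,0,0,0.002,0,0.16,0,0,0,0.002,0,0.175,0,0,0,0.002,0,0.183,0,0,0,0.002,0,0.183,0,0,0,0.002,0,0.183,0,0,0])

```text
t: 12.6
tool_pos: [0.5356, 0.0995, 0.118]
tool_rot: [2.318, 2.117, 0.003]
contact_force: [-0.2, -0.3, -1.1]
opening: 0.0343
grip_force: 27.7
```

```bash
python3 -c "
from h import *
o=ctrl.get_obs();print(o['tool_pos'],o['contact_force'])
go([.5338,.0984,.1115],-5.2)"
```

```text
[0.53558787 0.09954032 0.11804141] [-0.19846865 -0.2876597  -1.11358469]
row [-0.0022, -0.0028, 0.0109, 0.0017, 0.0001, -0.0] rows>= 1
```

Emit:
apply_moves(rows=[-0.001,-0.001,0.005,0,0,0,-0.001,-0.001,0.009,0,0,0,-0.001,-0.001,0.011,0,0,0,-0.001,-0.001,0.011,0,0,0,-0.001,-0.001,0.011,0,0,0])

```text
t: 13.1
tool_pos: [0.5344, 0.0991, 0.1113]
tool_rot: [2.319, 2.118, 0.0]
contact_force: [-2.6, -0.0, 6.3]
opening: 0.0342
grip_force: 27.9
```

Emit:
apply_moves(rows=[0,0,0,0,0,0,0,0,0,0,0,0,0,0,0,0,0,0,0,0,0,0,0,0], grip=0.55)

```text
t: 13.5
tool_pos: [0.5336, 0.0991, 0.1094]
tool_rot: [-2.32, -2.118, 0.002]
contact_force: [-0.1, 0.1, 0.5]
opening: 0.0472
grip_force: 0.0
```

Emit:
apply_moves(rows=[0,0,-0.04,0,0,0,0,0,-0.1,0,0,0,0,0,-0.18,0,0,0,0,0,-0.2,0,0,0,0,0,-0.2,0,0,0,0,0,-0.2,0,0,0])

```text
t: 14.1
tool_pos: [0.5332, 0.0991, 0.2284]
tool_rot: [-2.319, -2.118, 0.003]
contact_force: [0.0, 0.6, -1.1]
opening: 0.0469
grip_force: 0.0
```

```bash
python3 - <<'E'
from h import *
im,d,W,o=wrist("pics/w7.png"); P=W.reshape(-1,3)
for n,z0,x0,x1 in(("tall",.077,.4,.49),("blue",.057,.5,.58)):
    q=P[(abs(P[:,2]-z0)<.006)&(P[:,0]>x0)&(P[:,0]<x1)&(P[:,1]>.03)&(P[:,1]<.17)]
    print(n,len(q),rect(q[:,:2]),np.percentile(q[:,2],[5,50,95]).round(4))
# tray
hsv=cv2.cvtColor(im,cv2.COLOR_BGR2HSV)
print(o["t"],o["tool_pos"])
go([.5336,-.1045,.2],2.1,o)
E
```

```text
tall 4177 (array([444. , 106.5]), array([95.4, 30.8]), 84.3) [0.0751 0.0769 0.078 ]
blue 4647 (array([535.1,  99.2]), array([110.3,  35.1]), 85.1) [0.0558 0.057  0.058 ]
14.1 [0.53319206 0.09910557 0.22836582]
row [-0.3378, 0.0315, 0.0475, -0.0013, 0.0005, -0.081] rows>= 5
```

View pics/w7.png

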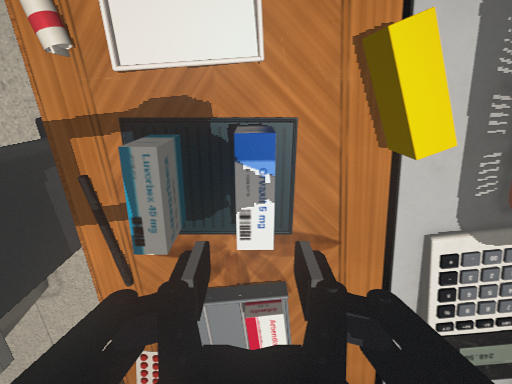

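Both cartons stand on the mat, tall at (150,195) and blue at (255,190); red is left in the lane at (262,325), and the yellow decoy at (410,85) is untouched. Next, red.

Emit:
apply_moves(rows=[-0.06,0.006,0,0,0,-0.02,-0.13,0.012,0.01,0,0,-0.04,-0.2,0.018,0.02,0,0,-0.06,-0.27,0.025,0.03,0,0,-0.08,-0.32,0.03,0.04,0,0,-0.081,-0.338,0.031,0.047,0,0,-0.081,-0.338,0.031,0.047,0,0,-0.081,-0.338,0.031,0.047,0,0,-0.081,-0.338,0.031,0.047,0,0,-0.081,-0.338,0.031,0.047,0,0,-0.081], grip=0.75)

```text
t: 15.15
tool_pos: [0.5341, -0.1034, 0.2018]
tool_rot: [2.178, 2.264, -0.001]
contact_force: [-0.3, 0.2, 1.1]
opening: 0.0642
grip_force: 0.0
```

```bash
python3 - <<'E'
from h import *
im,d,W,o=wrist("pics/w8.png"); P=W.reshape(-1,3)
for lo,hi,n,x0,x1 in((.0285,.038,"red",.5,.56),):
    q=P[(P[:,2]>lo)&(P[:,2]<hi)&(P[:,0]>x0)&(P[:,0]<x1)&(P[:,1]>-.16)&(P[:,1]<-.045)]
    print(n,len(q),rect(q[:,:2]),np.percentile(q[:,2],[5,50,95]).round(4))
print(o["tool_pos"],o["opening"])
go([.5336,-.106,.09],2.1,o)
E
```

```text
red 5416 (array([ 533.6, -106.6]), array([ 45.1, 100.5]), 2.2) [0.0308 0.0319 0.033 ]
[ 0.5341284  -0.10335114  0.20176783] 0.06424541418517819
row [-0.0043, -0.001, 0.1863, -0.0001, 0.0003, 0.0011] rows>= 3
```

View pics/w8.png

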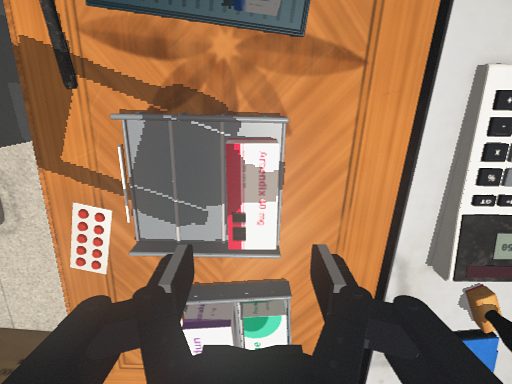

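Only red is left in the lane, at (253,193), with space on both sides for the fingers. Descending.

Emit:
apply_moves(rows=[-0.004,-0.001,0.06,0,0,0.001,-0.004,-0.001,0.12,0,0,0.001,-0.004,-0.001,0.16,0,0,0.001,-0.004,-0.001,0.175,0,0,0.001,-0.004,-0.001,0.183,0,0,0.001,-0.004,-0.001,0.183,0,0,0.001,-0.004,-0.001,0.183,0,0,0.001])

```text
t: 15.9
tool_pos: [0.5345, -0.1073, 0.0935]
tool_rot: [2.18, 2.258, 0.001]
contact_force: [0.4, -0.7, 0.9]
opening: 0.064
grip_force: 0.0
```

```bash
python3 -c "
from h import *
o=ctrl.get_obs();print(o['tool_pos'],o['contact_force'])
go([.5336,-.106,.0875],2.1)"
```

```text
[ 0.53454805 -0.10728117  0.09349012] [ 0.36915469 -0.6677089   0.94178204]
row [0.0022, -0.0015, 0.01, 0.0015, 0.001, -0.0009] rows>= 1
```

Emit:
apply_moves(rows=[0.002,-0.001,0.006,0,0,-0.001,0.002,-0.001,0.01,0,0,-0.001,0.002,-0.001,0.01,0,0,-0.001,0.002,-0.001,0.01,0,0,-0.001])

```text
t: 16.3
tool_pos: [0.5328, -0.1059, 0.0858]
tool_rot: [2.18, 2.262, -0.001]
contact_force: [0.1, -0.5, 0.4]
opening: 0.0643
grip_force: 0.0
```

Emit:
apply_moves(rows=[0,0,0,0,0,0,0,0,0,0,0,0,0,0,0,0,0,0,0,0,0,0,0,0,0,0,0,0,0,0,0,0,0,0,0,0,0,0,0,0,0,0], grip=0.35)

```text
t: 17.0
tool_pos: [0.533, -0.1059, 0.086]
tool_rot: [2.18, 2.261, -0.001]
contact_force: [0.5, -0.0, 3.1]
opening: 0.0444
grip_force: 27.7
```

Emit:
apply_moves(rows=[0,0,-0.03,0,0,0,0,0,-0.08,0,0,0,0,0,-0.15,0,0,0,0,0,-0.22,0,0,0,0,0,-0.24,0,0,0,0,0,-0.24,0,0,0,0,0,-0.24,0,0,0])

```text
t: 17.7
tool_pos: [0.532, -0.1055, 0.228]
tool_rot: [-2.179, -2.26, 0.003]
contact_force: [-0.3, -1.6, -1.7]
opening: 0.0443
grip_force: 27.5
```

```bash
python3 - <<'E'
from h import *
z=np.load("pics/top0.npz"); im,d=z["im"],z["d"]; C=cloud(d,ctrl.camera_model("top"))
for u,v in((110,194),(162,199),(154,256),(96,249),(130,225)): print(C[v-1:v+2,u-1:u+2].reshape(-1,3).mean(0).round(3))
o=ctrl.get_obs();print(o['tool_pos'],o['opening'])
go([.487,.2,.25],-3,o)
E
```

```text
[0.558 0.344 0.009]
[0.558 0.215 0.002]
[0.415 0.215 0.001]
[0.42  0.357 0.007]
[0.473 0.25  0.107]
[ 0.53201439 -0.10547498  0.22803515] 0.044293829632249045
row [0.5115, -0.0564, -0.0363, -0.0018, -0.0002, 0.0567] rows>= 7
```

Emit:
apply_moves(rows=[0.06,-0.007,-0.005,0,0,0.01,0.13,-0.014,-0.01,0,0,0.02,0.2,-0.021,-0.02,0,0,0.03,0.27,-0.028,-0.03,0,0,0.04,0.34,-0.035,-0.036,0,0,0.05,0.41,-0.045,-0.036,0,0,0.056,0.47,-0.056,-0.036,0,0,0.056,0.511,-0.056,-0.036,0,0,0.056,0.511,-0.056,-0.036,0,0,0.056,0.511,-0.056,-0.036,0,0,0.056,0.511,-0.056,-0.036,0,0,0.056,0.511,-0.056,-0.036,0,0,0.056])

```text
t: 18.9
tool_pos: [0.488, 0.1984, 0.2504]
tool_rot: [-2.279, -2.162, 0.003]
contact_force: [0.0, -0.0, -0.7]
opening: 0.0444
grip_force: 27.4
```

```bash
python3 - <<'E'
from h import *
im,d,W,o=wrist("pics/w9.png"); np.savez("pics/w9.npz",W=W,im=im); print(o["tool_pos"],o["opening"])
m=(W[...,2]>.0085)&(W[...,2]<.02)&(W[...,1]>.19)&(W[...,1]<.38)&(W[...,0]>.39)&(W[...,0]<.59)
print(m.sum(),rect(W[m][:,:2]),np.median(W[m][:,2]))
f=W[60:130,230:280].reshape(-1,3); print(np.nanmedian(f,0))
E
```

```text
[0.48800601 0.19838662 0.25042758] 0.04441851945901479
2993 (array([485.8, 284.2]), array([141.8, 139.5]), 88.4) 0.01249733613610654
[0.4945346  0.28305655 0.00195319]
```

View pics/w9.png

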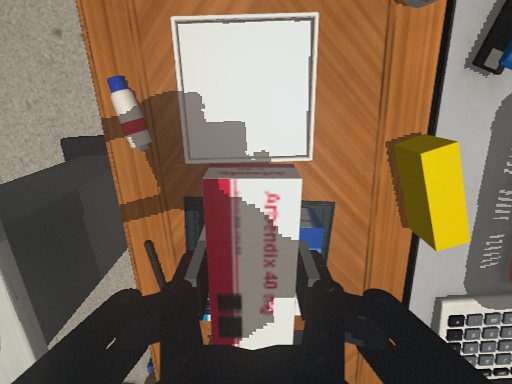

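Red hangs level in the grip at (253,260), with the empty tray ahead, its centre near (247,87); the marker (130,112) is outside it.

```bash
python3 -c "
from h import *
go([.486,.284,.18],-1.6); go([.486,.284,.095],-1.6)"
```

```text
row [0.1423, -0.0109, 0.1178, -0.0007, 0.0006, -0.0159] rows>= 3
row [0.1424, -0.0108, 0.2595, -0.0007, 0.0006, -0.0159] rows>= 4
```

Emit:
apply_moves(rows=[0.06,-0.005,0.02,0,0,-0.008,0.11,-0.01,0.05,0,0,-0.016,0.142,-0.011,0.09,0,0,-0.016,0.142,-0.011,0.14,0,0,-0.016,0.142,-0.011,0.19,0,0,-0.016,0.142,-0.011,0.23,0,0,-0.016,0.142,-0.011,0.25,0,0,-0.016,0.142,-0.011,0.255,0,0,-0.016,0.142,-0.011,0.255,0,0,-0.016,0.142,-0.011,0.255,0,0,-0.016])

```text
t: 19.95
tool_pos: [0.4869, 0.285, 0.0999]
tool_rot: [2.25, 2.191, 0.003]
contact_force: [-0.7, 0.2, -0.3]
opening: 0.0443
grip_force: 27.4
```

```bash
python3 -c "
from h import *
o=ctrl.get_obs();print(o['tool_pos'],o['contact_force'])
go([.486,.284,.086],-1.6)"
```

```text
[0.486888   0.28498479 0.09988008] [-0.72134942  0.21537794 -0.27540306]
row [-0.0017, -0.0015, 0.0231, 0.0014, -0.0004, 0.0008] rows>= 1
```

Emit:
apply_moves(rows=[-0.001,-0.001,0.01,0,0,0,-0.001,-0.001,0.016,0,0,0,-0.001,-0.001,0.02,0,0,0,-0.001,-0.001,0.022,0,0,0,-0.001,-0.001,0.022,0,0,0,-0.001,-0.001,0.022,0,0,0])

```text
t: 20.55
tool_pos: [0.4853, 0.2842, 0.086]
tool_rot: [2.25, 2.192, -0.002]
contact_force: [-3.0, -1.7, 6.6]
opening: 0.0444
grip_force: 28.3
```

Emit:
apply_moves(rows=[0,0,0,0,0,0,0,0,0,0,0,0,0,0,0,0,0,0,0,0,0,0,0,0], grip=0.7)

```text
t: 20.95
tool_pos: [0.485, 0.2841, 0.0847]
tool_rot: [2.25, 2.192, -0.002]
contact_force: [-0.2, 0.2, 0.3]
opening: 0.0595
grip_force: 0.0
```

Emit:
apply_moves(rows=[0,0,-0.04,0,0,0,0,0,-0.1,0,0,0,0,0,-0.18,0,0,0,0,0,-0.22,0,0,0,0,0,-0.22,0,0,0,0,0,-0.22,0,0,0])

```text
t: 21.55
tool_pos: [0.4852, 0.2842, 0.2171]
tool_rot: [2.25, 2.192, -0.0]
contact_force: [0.7, 0.4, -0.9]
opening: 0.0598
grip_force: 0.0
```

```bash
python3 - <<'E'
from h import *
im,d,W,o=wrist("pics/w10.png"); P=W.reshape(-1,3)
q=P[(abs(P[:,2]-.032)<.006)&(abs(P[:,0]-.486)<.05)&(P[:,1]>.2)&(P[:,1]<.36)]
print("red",len(q),rect(q[:,:2]),np.percentile(q[:,2],[5,50,95]).round(4))
print(o["tool_pos"],o["t"]); go([.535,.0992,.22],-5,o)
E
```

```text
red 4938 (array([484.7, 283.4]), array([100.5,  45. ]), 88.5) [0.0308 0.0319 0.033 ]
[0.48520904 0.28424507 0.21711266] 21.55
row [-0.3061, 0.091, -0.0047, 0.0001, 0.0002, 0.0389] rows>= 4
```

Red reads flat at z 0.032 and within 2 mm of the tray centre. Now blue back.

Emit:
apply_moves(rows=[-0.06,0.02,0,0,0,0.01,-0.13,0.04,0,0,0,0.02,-0.2,0.06,-0.004,0,0,0.03,-0.26,0.08,-0.004,0,0,0.038,-0.306,0.091,-0.004,0,0,0.038,-0.306,0.091,-0.004,0,0,0.038,-0.306,0.091,-0.004,0,0,0.038,-0.306,0.091,-0.004,0,0,0.038,-0.306,0.091,-0.004,0,0,0.038], grip=0.6)

```text
t: 22.5
tool_pos: [0.5344, 0.1003, 0.2187]
tool_rot: [-2.312, -2.125, 0.002]
contact_force: [0.0, 0.2, -0.1]
opening: 0.0511
grip_force: 0.0
```

```bash
python3 -c "
from h import *
o=ctrl.get_obs();print(o['tool_pos'],o['opening'])
go([.535,.0992,.115],-4.9)"
```

```text
[0.53440727 0.10033513 0.21873773] 0.05114617014735107
row [-0.0017, 0.0014, 0.1729, -0.001, 0.0004, 0.0008] rows>= 3
```

Emit:
apply_moves(rows=[-0.002,0.001,0.06,0,0,0.001,-0.002,0.001,0.11,0,0,0.001,-0.002,0.001,0.15,0,0,0.001,-0.002,0.001,0.165,0,0,0.001,-0.002,0.001,0.168,0,0,0.001,-0.002,0.001,0.168,0,0,0.001,-0.002,0.001,0.168,0,0,0.001])

```text
t: 23.2
tool_pos: [0.5365, 0.0982, 0.1205]
tool_rot: [2.315, 2.121, 0.003]
contact_force: [0.9, -0.2, -0.2]
opening: 0.0517
grip_force: 0.0
```

```bash
python3 -c "
from h import *
o=ctrl.get_obs();print(o['tool_pos'],o['opening'])
go([.535,.0992,.1115],-4.9)"
```

```text
[0.53652187 0.09821893 0.12045246] 0.05174331341876267
row [0.0014, -0.0027, 0.0149, 0.0017, 0.0001, -0.001] rows>= 1
```

Emit:
apply_moves(rows=[0.001,-0.002,0.01,0,0,-0.001,0.001,-0.002,0.0145,0,0,-0.001,0.001,-0.002,0.0145,0,0,-0.001,0.001,-0.002,0.0145,0,0,-0.001])

```text
t: 23.6
tool_pos: [0.5342, 0.0986, 0.1099]
tool_rot: [2.315, 2.124, -0.001]
contact_force: [0.1, 0.9, -0.1]
opening: 0.0513
grip_force: 0.0
```

Emit:
apply_moves(rows=[0,0,0,0,0,0,0,0,0,0,0,0,0,0,0,0,0,0,0,0,0,0,0,0,0,0,0,0,0,0,0,0,0,0,0,0], grip=0.25)

```text
t: 24.2
tool_pos: [0.5345, 0.0986, 0.1102]
tool_rot: [2.314, 2.124, -0.0]
contact_force: [0.8, -0.4, 3.1]
opening: 0.0345
grip_force: 28.1
```

Emit:
apply_moves(rows=[0,0,-0.03,0,0,0,0,0,-0.08,0,0,0,0,0,-0.15,0,0,0,0,0,-0.18,0,0,0,0,0,-0.18,0,0,0,0,0,-0.18,0,0,0])

```text
t: 24.8
tool_pos: [0.5338, 0.0987, 0.217]
tool_rot: [-2.314, -2.124, 0.002]
contact_force: [-0.5, 0.2, -1.7]
opening: 0.0341
grip_force: 27.9
```

```bash
python3 -c "
from h import *
o=ctrl.get_obs();print(o['tool_pos'],o['opening'])
go([.4811,-.1018,.22],1.2)"
```

```text
[0.53381119 0.09871729 0.21701667] 0.034064388189897855
row [-0.3405, -0.0589, -0.0047, -0.001, 0.0004, -0.068] rows>= 5
```

Emit:
apply_moves(rows=[-0.05,-0.01,-0.004,0,0,-0.015,-0.12,-0.02,-0.004,0,0,-0.03,-0.19,-0.03,-0.004,0,0,-0.045,-0.26,-0.045,-0.004,0,0,-0.06,-0.31,-0.055,-0.004,0,0,-0.068,-0.34,-0.059,-0.004,0,0,-0.068,-0.34,-0.059,-0.004,0,0,-0.068,-0.34,-0.059,-0.004,0,0,-0.068,-0.34,-0.059,-0.004,0,0,-0.068,-0.34,-0.059,-0.004,0,0,-0.068])

```text
t: 25.8
tool_pos: [0.4815, -0.1005, 0.2199]
tool_rot: [-2.196, -2.245, 0.001]
contact_force: [0.5, 0.0, -0.3]
opening: 0.0344
grip_force: 27.9
```

```bash
python3 -c "
from h import *
o=ctrl.get_obs();print(o['tool_pos'],o['opening'])
go([.4811,-.1018,.12],1.2)"
```

```text
[ 0.48152737 -0.10052008  0.21989254] 0.034388448329454396
row [-0.0021, -0.0005, 0.1665, -0.0008, -0.0, 0.0009] rows>= 2
```

Emit:
apply_moves(rows=[-0.002,0,0.05,0,0,0.001,-0.002,0,0.1,0,0,0.001,-0.002,0,0.13,0,0,0.001,-0.002,0,0.15,0,0,0.001,-0.002,0,0.16,0,0,0.001,-0.002,0,0.16,0,0,0.001,-0.002,0,0.16,0,0,0.001])

```text
t: 26.5
tool_pos: [0.4823, -0.1029, 0.1255]
tool_rot: [2.198, 2.242, 0.0]
contact_force: [0.4, 0.7, -0.2]
opening: 0.0345
grip_force: 27.8
```

```bash
python3 -c "
from h import *
o=ctrl.get_obs();print(o['tool_pos'],o['contact_force'])
go([.4811,-.1018,.1105],1.2)"
```

```text
[ 0.48225449 -0.10285764  0.12551431] [ 0.37056241  0.67650462 -0.16520199]
row [0.0018, -0.0019, 0.025, 0.0008, 0.0008, -0.0009] rows>= 1
```

Emit:
apply_moves(rows=[0.001,-0.001,0.01,0,0,0,0.001,-0.001,0.017,0,0,0,0.001,-0.001,0.021,0,0,0,0.001,-0.001,0.024,0,0,0,0.001,-0.001,0.0245,0,0,0,0.001,-0.001,0.0245,0,0,0])

```text
t: 27.1
tool_pos: [0.4809, -0.1022, 0.1102]
tool_rot: [-2.2, -2.243, 0.001]
contact_force: [-2.3, 0.8, 3.4]
opening: 0.0345
grip_force: 28.1
```

Emit:
apply_moves(rows=[0,0,0,0,0,0,0,0,0,0,0,0,0,0,0,0,0,0,0,0,0,0,0,0], grip=0.55)

```text
t: 27.5
tool_pos: [0.4809, -0.1022, 0.1097]
tool_rot: [2.2, 2.243, -0.001]
contact_force: [0.6, 0.7, -0.1]
opening: 0.0468
grip_force: 0.0
```

Emit:
apply_moves(rows=[0,0,-0.04,0,0,0,0,0,-0.1,0,0,0,0,0,-0.18,0,0,0,0,0,-0.2,0,0,0,0,0,-0.2,0,0,0,0,0,-0.2,0,0,0])

```text
t: 28.1
tool_pos: [0.4804, -0.1019, 0.2286]
tool_rot: [-2.199, -2.242, 0.002]
contact_force: [-0.6, 0.3, 0.0]
opening: 0.047
grip_force: 0.0
```

```bash
python3 - <<'E'
from h import *
im,d,W,o=wrist("pics/w11.png"); P=W.reshape(-1,3)
q=P[(abs(P[:,2]-.057)<.006)&(P[:,0]>.44)&(P[:,0]<.53)&(P[:,1]>-.165)&(P[:,1]<-.045)]
print("blue",len(q),rect(q[:,:2]),np.percentile(q[:,2],[5,50,95]).round(4))
print(o["tool_pos"],o["t"]); go([.444,.1066,.225],-5.6,o)
E
```

```text
blue 4641 (array([ 481.1, -101.3]), array([ 35.1, 109.9]), 1.1) [0.0558 0.0569 0.058 ]
[ 0.48041416 -0.10191764  0.22856496] 28.1
row [0.3486, -0.054, 0.006, -0.0012, 0.0001, 0.0745] rows>= 5
```

Blue is back to within a millimetre of its start. Now the tall one.

Emit:
apply_moves(rows=[0.06,-0.01,0,0,0,0.015,0.13,-0.02,0,0,0,0.03,0.2,-0.03,0,0,0,0.045,0.27,-0.04,0.003,0,0,0.06,0.32,-0.05,0.006,0,0,0.0745,0.349,-0.054,0.006,0,0,0.0745,0.349,-0.054,0.006,0,0,0.0745,0.349,-0.054,0.006,0,0,0.0745,0.349,-0.054,0.006,0,0,0.0745,0.349,-0.054,0.006,0,0,0.0745], grip=0.55)

```text
t: 29.15
tool_pos: [0.4446, 0.1058, 0.2256]
tool_rot: [-2.329, -2.108, 0.002]
contact_force: [0.2, -0.4, -0.1]
opening: 0.0472
grip_force: 0.0
```

```bash
python3 - <<'E'
from h import *
im,d,W,o=wrist("pics/w12.png"); P=W.reshape(-1,3)
q=P[(abs(P[:,2]-.077)<.006)&(P[:,0]>.4)&(P[:,0]<.49)&(P[:,1]>.03)&(P[:,1]<.17)]
print("tall",len(q),rect(q[:,:2]),np.percentile(q[:,2],[5,50,95]).round(4)); print(o["tool_pos"])
go([.444,.1066,.1355],-5.6,o)
E
```

```text
tall 4060 (array([443.9, 107. ]), array([94.8, 30.1]), 84.5) [0.0759 0.0769 0.078 ]
[0.44457585 0.1057944  0.22563743]
row [0.0014, -0.0009, 0.1502, -0.0007, 0.0006, -0.001] rows>= 2
```

Emit:
apply_moves(rows=[0.001,-0.001,0.05,0,0,-0.001,0.001,-0.001,0.1,0,0,-0.001,0.001,-0.001,0.13,0,0,-0.001,0.001,-0.001,0.145,0,0,-0.001,0.001,-0.001,0.147,0,0,-0.001,0.001,-0.001,0.147,0,0,-0.001,0.001,-0.001,0.147,0,0,-0.001])

```text
t: 29.9
tool_pos: [0.4449, 0.1072, 0.1393]
tool_rot: [2.325, 2.111, 0.002]
contact_force: [-0.0, -0.8, -0.0]
opening: 0.0471
grip_force: 0.0
```

```bash
python3 -c "
from h import *
o=ctrl.get_obs();print(o['tool_pos'])
go([.444,.1066,.1355],-5.6)"
```

```text
[0.44490287 0.10721682 0.13934839]
row [-0.0012, -0.0014, 0.0064, 0.0014, 0.0001, 0.0009] rows>= 1
```

Emit:
apply_moves(rows=[-0.001,-0.001,0.005,0,0,0,-0.001,-0.001,0.005,0,0,0,-0.001,-0.001,0.005,0,0,0])

```text
t: 30.2
tool_pos: [0.4434, 0.1067, 0.1351]
tool_rot: [2.325, 2.112, -0.001]
contact_force: [0.0, 0.0, 0.0]
opening: 0.047
grip_force: 0.0
```

Emit:
apply_moves(rows=[0,0,0,0,0,0,0,0,0,0,0,0,0,0,0,0,0,0,0,0,0,0,0,0,0,0,0,0,0,0,0,0,0,0,0,0,0,0,0,0,0,0], grip=0.2)

```text
t: 30.9
tool_pos: [0.4435, 0.1067, 0.1352]
tool_rot: [2.325, 2.112, -0.0]
contact_force: [0.2, 0.3, 2.2]
opening: 0.0292
grip_force: 27.4
```

Emit:
apply_moves(rows=[0,0,-0.03,0,0,0,0,0,-0.08,0,0,0,0,0,-0.14,0,0,0,0,0,-0.16,0,0,0,0,0,-0.16,0,0,0,0,0,-0.16,0,0,0])

```text
t: 31.5
tool_pos: [0.4426, 0.1067, 0.2292]
tool_rot: [-2.325, -2.111, 0.004]
contact_force: [-0.6, 0.1, -0.9]
opening: 0.0295
grip_force: 27.0
```

```bash
python3 -c "
from h import *
o=ctrl.get_obs();print(o['tool_pos'],o['opening'])
go([.4372,-.1052,.232],.5)"
```

```text
[0.44257443 0.10670189 0.22916928] 0.02947306816942551
row [-0.3524, 0.025, -0.0044, -0.0017, 0.0005, -0.0668] rows>= 5
```

Emit:
apply_moves(rows=[-0.05,0.004,-0.004,0,0,-0.015,-0.12,0.008,-0.004,0,0,-0.03,-0.19,0.012,-0.004,0,0,-0.045,-0.26,0.018,-0.004,0,0,-0.06,-0.32,0.022,-0.004,0,0,-0.067,-0.352,0.025,-0.004,0,0,-0.067,-0.352,0.025,-0.004,0,0,-0.067,-0.352,0.025,-0.004,0,0,-0.067,-0.352,0.025,-0.004,0,0,-0.067,-0.352,0.025,-0.004,0,0,-0.067])

```text
t: 32.5
tool_pos: [0.4378, -0.1039, 0.2328]
tool_rot: [-2.209, -2.233, 0.001]
contact_force: [0.7, -0.5, 0.1]
opening: 0.0296
grip_force: 27.0
```

```bash
python3 -c "
from h import *
o=ctrl.get_obs();print(o['tool_pos'],o['opening'])
go([.4372,-.1052,.15],.5)"
```

```text
[ 0.43781262 -0.10385945  0.23276232] 0.029597570394221836
row [-0.0022, -0.0009, 0.1379, -0.0009, -0.0, 0.0013] rows>= 2
```

Emit:
apply_moves(rows=[-0.002,-0.001,0.04,0,0,0.001,-0.002,-0.001,0.08,0,0,0.001,-0.002,-0.001,0.11,0,0,0.001,-0.002,-0.001,0.13,0,0,0.001,-0.002,-0.001,0.138,0,0,0.001,-0.002,-0.001,0.138,0,0,0.001,-0.002,-0.001,0.138,0,0,0.001])

```text
t: 33.2
tool_pos: [0.438, -0.1063, 0.1516]
tool_rot: [2.212, 2.229, -0.0]
contact_force: [0.1, -0.7, -0.8]
opening: 0.0293
grip_force: 27.0
```

```bash
python3 -c "
from h import *
o=ctrl.get_obs();print(o['tool_pos'],o['contact_force'])
go([.4372,-.1052,.1353],.5)"
```

```text
[ 0.43797336 -0.10625731  0.15159889] [ 0.1470926  -0.73717508 -0.82507094]
row [0.0018, -0.0013, 0.0272, 0.0007, 0.0008, -0.0006] rows>= 1
```

Emit:
apply_moves(rows=[0.001,0,0.01,0,0,0,0.001,0,0.018,0,0,0,0.001,0,0.023,0,0,0,0.001,0,0.026,0,0,0,0.001,0,0.0265,0,0,0,0.001,0,0.0265,0,0,0])

```text
t: 33.8
tool_pos: [0.4374, -0.1056, 0.1351]
tool_rot: [-2.213, -2.229, 0.001]
contact_force: [-2.3, 1.4, 4.5]
opening: 0.0295
grip_force: 27.5
```

Emit:
apply_moves(rows=[0,0,0,0,0,0,0,0,0,0,0,0,0,0,0,0,0,0,0,0,0,0,0,0], grip=0.5)

```text
t: 34.2
tool_pos: [0.4373, -0.1056, 0.1346]
tool_rot: [2.213, 2.23, -0.001]
contact_force: [-0.7, -0.2, 0.9]
opening: 0.0426
grip_force: 0.0
```

Emit:
apply_moves(rows=[0,0,-0.04,0,0,0,0,0,-0.1,0,0,0,0,0,-0.16,0,0,0,0,0,-0.2,0,0,0,0,0,-0.2,0,0,0,0,0,-0.2,0,0,0])

```text
t: 34.8
tool_pos: [0.4374, -0.1055, 0.2547]
tool_rot: [2.212, 2.229, -0.001]
contact_force: [-0.2, 0.4, 0.1]
opening: 0.0429
grip_force: 0.0
```

```bash
python3 - <<'E'
from h import *
im,d,W,o=wrist("pics/w13.png"); P=W.reshape(-1,3)
for n,z0,x0,x1 in(("tall",.077,.4,.48),("blue",.057,.455,.53)):
    q=P[(abs(P[:,2]-z0)<.006)&(P[:,0]>x0)&(P[:,0]<x1)&(P[:,1]>-.165)&(P[:,1]<-.045)]
    print(n,len(q),rect(q[:,:2]),np.percentile(q[:,2],[5,50,95]).round(4))
im,d=ctrl.get_image("top"); C=cloud(d,ctrl.camera_model("top"))
z=np.load("pics/top0.npz"); C0=cloud(z["d"],ctrl.camera_model("top"))
cv2.imwrite("pics/top1.png",im)
print(o["tool_pos"],o["t"])
E
```

```text
tall 3281 (array([ 437.8, -105.5]), array([30., 95.]), 0.3) [0.0758 0.0769 0.078 ]
blue 3984 (array([ 481.1, -101.1]), array([ 35.1, 109.4]), 1.2) [0.0557 0.0569 0.058 ]
[ 0.43744205 -0.10552486  0.25470825] 34.8
```

View pics/w13.png

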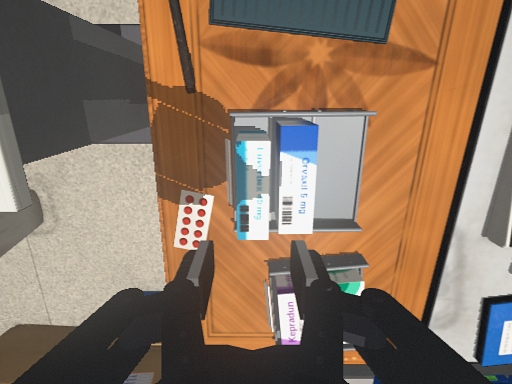

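View pics/top1.png

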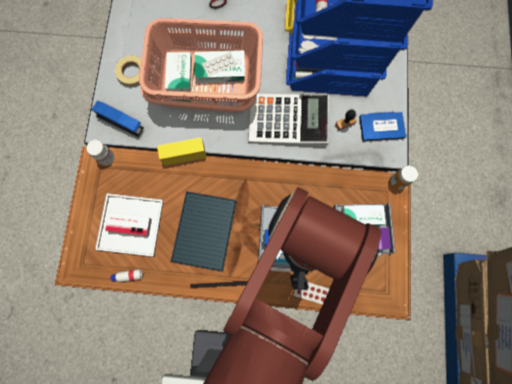

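The wrist view shows tall (253,180) and blue (298,175) standing in their bays, within 1 mm of where they started. The top view shows red flat in the tray at (130,226), the mat empty, and purple and green in their places. The arm is clear of everything, so I am handing in.

```bash
python3 -c "
from station import ctrl
print(ctrl.finish_job())"
```

```text
the job is handed in; nothing more can be done
None
```

The job is handed in at about 35 s: the red carton lies flat within 2 mm of the tray centre, the tall and blue cartons stand upright in their own bays within about 1 mm of their starts, and the purple and green cartons look unmoved in the last pictures; the hand-in returned no verdict.

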